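Counter-hold a hidden bolt head behind a bracket

ROBOT

A 6-joint arm with a two-finger parallel gripper is mounted at the origin on the work surface; the furniture and walls round the work are solid. World frame = base frame: x ahead of the robot, y to its left, z up, the work surface at z = 0. Lengths are in m, angles in rad, forces in N, time in s.
With the tool pointing down it reaches from about 0.375 to 0.975 m from the base axis. Payload 3.8 kg.
Tool frame: the origin (TCP) lies on the mounting face of the last link; the fingertips stand 173 mm ahead of it and the grasp point (between the pads) lies 155 mm ahead of it; z points along the fingers, y is the line along which they close (so a half turn about z gives the same grasp; the last joint's range is limited). The gripper opens to 85 mm and grips with 20 to 120 N. Pads are 22 mm wide; open, the fingers measure 114 mm over their backs; the gripper's body (76 mm by 85 mm) begins 54 mm behind the grasp point. The pads swing forward as they close: fully open they stand 13 mm farther back than shut.
Start: joints at [1.23, 0.264, 1.604, -0, 1.274, -0.037], TCP at [0.202, 0.644, 0.405] pointing down, gripper open.
Joint ranges: [-2.63, 2.63], [-0.94, 2.18], [0.31, 2.57], [-1.31, 4.45], [0, 2.66], [-2.55, 2.55]. Speed limits (rad/s): [2.57, 2.57, 3.14, 3.14, 3.14, 3.14].

INTERFACE

Orientations are given as a rotation vector (axis times angle).
In Python, from workcell import bot gives the robot as it stands.
- The arm moves only by the tool drive_tool, never from a script. Its argument "increments" is a list of rows, each an object with "delta_pos": the shift along the tool's x, y, z in mm, a list of three; "turn": the turn about the tool's z in rad; "jaw": the opening, from -1 (shut) to 1 (fully open). A call has 1 to 8 rows; each row shifts and turns the commanded pose from where the row before left it, along the tool's axes as they then stand; what a row does not reach is not made up. A row lasts 1/12 s, in which the tool goes at most 41.7 mm and 7.16 degrees, less where a joint would pass 70% of its speed; a pose out of reach is approached as far as the arm can. A call is refused whole if a number of a shift passes 41.7 or a number of a turn 0.125, either way. A call with a gripper value outside its range is refused whole. The fingers move at their own pace and stop on an object; "grip_force" is the grip in N (left out, the last holds). Time passes only in rows, so rows that do not move let the fingers close. It gives the time, the measured TCP pose, the force, the opening and the grip force at its end, in the units of the state.
- bot.read_state(): the state, without advancing time (a new reading comes with each control period).
- bot.read_camera(name): name is "scene" or "side" or "wrist"; returns a dict with "pixels" (384x512x3 uint8, red, green, blue), "fovy" (degrees; the focal length in pixels is half the picture's height over the tangent of half this angle, whatever the lens; pixels are square), "cx", "cy" (the principal point, pixels), "camera_from_world" (4x4, takes a point from world to camera coordinates); the wrist camera has in their place "hand_eye" (4x4, takes a point from camera to tool coordinates, whose origin is the TCP and whose axes are the flange's). Camera axes: x right, y down, z forward; pixel columns grow to the right and rows downward; lengths in m; the calibration is good to about 2 mm. A picture is of the moment at which its call begins: read the wrist's pose just before it. There is no depth.
- bot.finish_job(): hands the job in; it is judged then, once.
The state is a dict: "time": time; "q": joint angles; "joint_vel": joint speeds; "joint_torque": joint torques, N m; "tool_pos": TCP position; "tcp_rot": TCP orientation; "wrist_force": force on the tool from outside, world axes, zero at the start; "torque": the same for the moment, N m; "width": opening from 0.0 (shut) to 1.0 (fully open); "grip_force": force on a finger pad.
Only numpy, scipy, OpenCV 4.12 (cv2) and the standard library are available. Lean on these libraries where they do the work, as an engineer would, in place of code of your own. Each camera call takes 0.05 s, during which the arm holds its last target. There are 200 camera calls.

TASK

The knurled nut standing off the bracket's front face is about to be tightened: reach down into the gap behind the bracket, grip the hidden hex head of that same bolt well between the fingers, across the pair of flats at its left and right sides, turn it back against its wind-up spring until those two flats stand upright (the washer pointer on the front then points straight up), and hold it there from turning. Finish while still gripping the head and holding it like that; never let go. Leave the spacer block, tape roll and brass bush on the bench where they are.

Things in the scene. Friction and masses are not known exactly. Their poses are not given: they have to be found in the camera images.
- bracket: fixed aluminium channel bracket, two upright plates on a base 132 x 200 x 8 mm. Origin on the bench under the middle of the gap; x from the front plate (robot side, 10 mm thick) to the rear plate (8 mm), y along the plates, z up. Gap: x -28 to +28 mm, open above and at both ends, 200 mm long; both plates end 99 mm above the bench. Two bolts cross the front plate at y +55 and -55 mm
- loose_bolt: steel bolt to hold, at y +55 or -55 mm of the bracket, axis level, 75 mm above the bench. Origin: centre of its hex head, mid-gap. x along the bolt like the bracket's x; it turns only about x. Head 22 mm across flats, 20 mm long along x. y is square to the flats to grip; z points at a head corner and along the washer pointer; z vertical = flats upright. Starts turned 0.16 to 0.32 rad about +x (z leans to -y)
- loose_nut (a point): centre of the outer end of the knurled nut (23 mm diameter, 14 mm long) of the bolt to hold, on the front of the bracket and on that bolt's axis; it stands 16 mm off its washer, with bare thread between. The bolt, nut and pointer washer turn as one: friction keeps it where it starts, turning it upright takes at most 0.25 N m, and it springs back by itself when let go upright
- tight_bolt: the other bolt, same shape and axes, at the other place, tightened and immovable, pointer up; its nut sits directly on its washer. Not to be used
- spacer_block: bystander: light aluminium block 30 x 50 x 20 mm with two holes, loose on the bench; origin at the centre of its underside
- tape_roll: bystander: roll of tape, 62 mm across, 19 mm high, loose, lying flat; origin at the centre of its underside
- bush: bystander: flanged bush, 24 mm in diameter, 22 mm high, loose, standing; origin at the centre of its underside

How it is judged:
At the end, for the whole second after the job is handed in: the fingers grip the loose bolt's hex head with more than 6 N, their grasp point within 22 mm of the head's centre; the gripped flats are within 0.09 rad (5 degrees) of upright and the bolt is not turning (under 0.05 rad/s); the bystanders are within 30 mm of where they started (contact force between the fingers and loose_bolt above 6 N and distance between the grasp point and loose_bolt below 0.022 m and angle between the z axis of loose_bolt and the z axis of bracket, either way round below 0.09 rad and angular speed of loose_bolt below 0.05 rad/s and distance of each of spacer_block, tape_roll, bush from where it was at the start of the episode below 0.03 m); the arm keeps its last pose, push and grip.
It fails at once if the aluminium spacer block is disturbed (moved more than 30 mm) (distance of spacer_block from where it was at the start of the episode above 0.03 m).
It fails at once if the roll of tape is disturbed (moved more than 30 mm) (distance of tape_roll from where it was at the start of the episode above 0.03 m).
It fails at once if the brass bush is disturbed (moved more than 30 mm) (distance of bush from where it was at the start of the episode above 0.03 m).
It also fails if it takes over 40 s, if anything falls off the work surface, if the arm or the gripper's body presses on something with over 40 N, if the wrist force passes 120 N, or if a joint passes its speed limit or range.

## Working session

There is one attempt and no reset: what is moved stays moved. The work goes in short steps, Python scripts to look and compute and a tool call to move; the robot and the scene stay as the last step left them, time stands still between calls to the robot, and variables do not carry over. Pictures are saved under pics/ and viewed, at most 10 in all, crops included, and the job is handed in when it is done.

Besides the shell and the picture viewer there is one more tool, called after ">>>" as name(argument=value, ...), one argument or row to a line, values as JSON. drive_tool: Moves the arm, as the interface text tells. Its arguments: {"type":"object","properties":{"increments":{"type":"array"},"grip_force":{"type":"number"}},"required":["increments"]}

```bash
mkdir -p pics
cat > h.py <<'E'
import numpy as np, cv2
from workcell import bot
def snap(n,f):
    c=bot.read_camera(n); cv2.imwrite('pics/'+f,cv2.cvtColor(c['pixels'],cv2.COLOR_RGB2BGR)); np.save('pics/'+f+'.npy',{k:v for k,v in c.items() if k!='pixels'},allow_pickle=True); return c
E
python3 - <<'E'
from h import *
s=bot.read_state();print(s)
for n in('scene','side'):
    c=snap(n,n+'.png');print(c['fovy'],c['cx'],c['cy'],c['camera_from_world'])
c=snap('wrist','wrist.png');print(c['fovy'],c['hand_eye'])
E
```

```text
{'time': 0.0, 'q': array([ 1.23008978e+00,  2.64753690e-01,  1.60539774e+00, -2.54416682e-05,
        1.27369765e+00, -3.69250781e-02]), 'joint_vel': array([-0.00149558,  0.00199455,  0.00045967, -0.00075887,  0.00165988,
       -0.00045453]), 'joint_torque': array([-5.28469445e-04, -5.15123928e+01, -3.67307854e+01, -1.69223736e-04,
        1.32963056e-02,  1.49145131e-05]), 'tool_pos': array([0.20181762, 0.64375479, 0.40334841]), 'tcp_rot': array([-0.47527374, -3.10502758,  0.00348812]), 'wrist_force': array([0.62528136, 0.54256421, 0.17554925]), 'torque': array([ 0.0072902 ,  0.03474213, -0.02135392]), 'grip_force': 0.0, 'width': 1.0044267210818059}
51.36465832093494 254.38526926502487 188.99229317543873 [[-0.62617026 -0.77950066 -0.01701532  0.45239426]
 [-0.41365861  0.35063098 -0.84020502  0.22313008]
 [ 0.66090647 -0.51907286 -0.54200185  0.62838464]
 [ 0.          0.          0.          1.        ]]
42.32023148194115 259.81981398811905 187.80775040857014 [[-0.9918825  -0.126419    0.01368702  0.52229118]
 [-0.08704117  0.59654378 -0.7978467   0.01160921]
 [ 0.09269808 -0.79256151 -0.602705    1.27563403]
 [ 0.          0.          0.          1.        ]]
69.84298306783802 [[ 6.76933105e-05 -9.50779796e-01 -3.09867350e-01  7.98118570e-02]
 [ 9.99999961e-01 -1.94705355e-05  2.78201301e-04 -8.83471984e-04]
 [-2.70541459e-04 -3.09867357e-01  9.50779758e-01  3.08245552e-02]
 [ 0.00000000e+00  0.00000000e+00  0.00000000e+00  1.00000000e+00]]
```

View pics/scene.png

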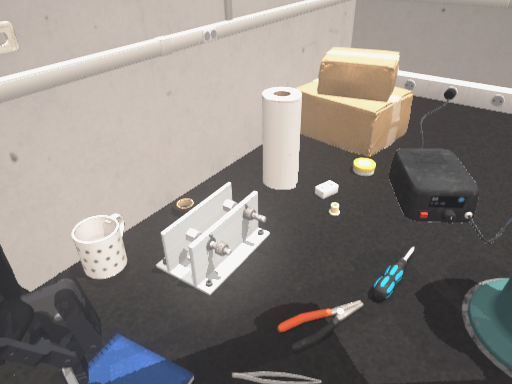

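View pics/side.png

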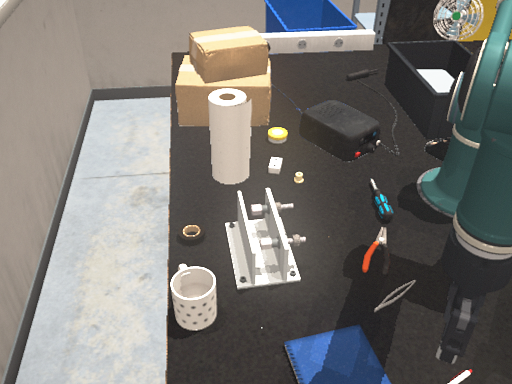

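The scene view shows the bracket around (215,240), nuts at (222,250) and (256,216). The side view shows the same bracket at (262,238). I'll zoom in on both.

Run:
```python
from h import *
a=cv2.imread('pics/scene.png')[180:300,150:280];b=cv2.imread('pics/side.png')[180:300,215:315]
a=cv2.resize(a,None,fx=3.4,fy=3.4,interpolation=cv2.INTER_CUBIC);b=cv2.resize(b,None,fx=3.4,fy=3.4,interpolation=cv2.INTER_CUBIC)
cv2.imwrite('pics/z.png',np.hstack([a,b]));print(a.shape,b.shape)
for n in('scene','side'):
    c=np.load(f'pics/{n}.png.npy',allow_pickle=True).item();M=c['camera_from_world'];print(n,-M[:3,:3].T@M[:3,3])
```

```text
(408, 442, 3) (408, 340, 3)
scene [-0.03972797  0.60058272  0.53575829]
side [0.40081314 1.07012057 0.77094476]
```

View pics/z.png

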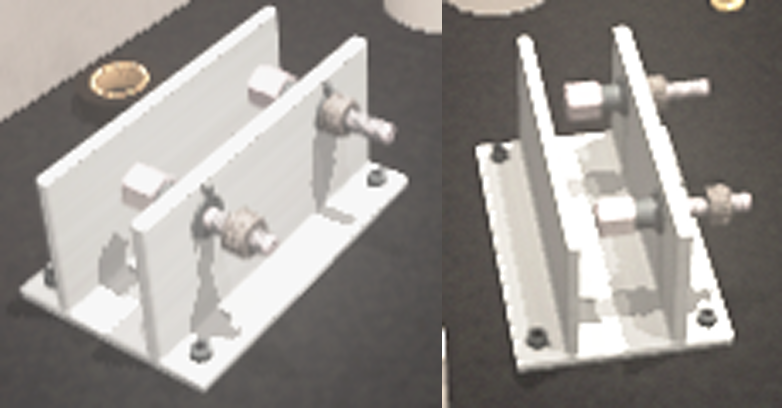

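```bash
cat > fit.py <<'E'
from h import *
from scipy.optimize import least_squares
obs=[]
S=[((-66,100,8),(205,385)),((-66,-100,8),(407,180)),((66,100,8),(22,290)),((-33,-100,99),(358,40)),((32,-100,99),(270,9)),((32,100,99),(48,180)),((-33,100,99),(142,227)),((0,55,75),(148,187))]
D=[((-66,100,8),(291,335)),((66,100,8),(78,365)),((66,-100,8),(34,150)),((32,-100,99),(83,38)),((-33,-100,99),(180,29)),((32,100,99),(133,248)),((-33,100,99),(236,238)),((0,55,75),(170,213))]
def proj(c,P):
    M=c['camera_from_world'];p=P@M[:3,:3].T+M[:3,3];f=192/np.tan(np.radians(c['fovy']/2));return np.c_[c['cx']+f*p[:,0]/p[:,2],c['cy']+f*p[:,1]/p[:,2]]
cs=[np.load(f'pics/{n}.png.npy',allow_pickle=True).item() for n in('scene','side')]
def W(v,L):
    L=np.array(L)/1000.;c,s=np.cos(v[2]),np.sin(v[2]);return L@np.array([[c,-s,0],[s,c,0],[0,0,1]]).T+[v[0],v[1],0]
def res(v):
    o=[]
    for c,Q,off in((cs[0],S,(150,180)),(cs[1],D,(215,180))):
        o.append(proj(c,W(v,[q[0] for q in Q]))-(np.array([q[1] for q in Q])/3.4+off-0.35))
    return np.vstack(o)
if __name__=='__main__':
    r=min((least_squares(lambda v:res(v).ravel(),[.4,.3,y],loss='soft_l1') for y in(0,1,-1)),key=lambda r:r.cost)
    print(r.x);print(res(r.x).round(1).tolist());print('head',W(r.x,[(0,55,75),(0,55,99),(-65,55,75)]))
    c=np.load('pics/wrist.png.npy',allow_pickle=True).item()
E
python3 fit.py
```

```text
[0.48857955 0.28817236 0.31178499]
[[-0.4, -0.6], [0.2, -1.5], [-0.9, -1.0], [0.8, -1.3], [0.6, -1.1], [-2.4, 0.0], [-1.6, -0.6], [0.6, 1.0], [0.7, 0.8], [-0.2, 0.4], [0.0, -0.9], [-0.4, -0.4], [-0.4, -0.7], [0.6, 0.3], [3.4, -0.8], [1.3, 1.7]]
head [[0.47170785 0.34052067 0.075     ]
 [0.47170785 0.34052067 0.099     ]
 [0.40984166 0.3205814  0.075     ]]
```

View pics/wrist.png

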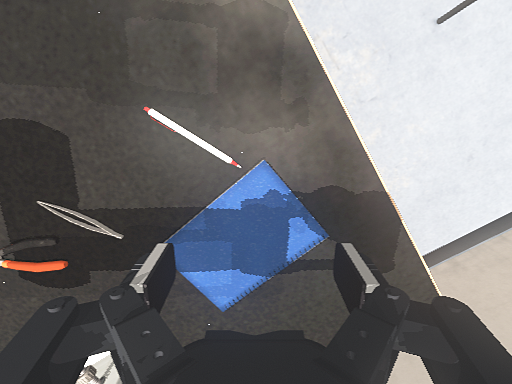

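The wrist view shows the blue notebook under the open jaws, with no obstacle below. The bracket fit is consistent to about 1 px at most points: yaw 0.312, head at (0.472, 0.341, 0.075). The loose bolt is at y +55, where its nut stands off the washer. Next I compute the move.

```bash
cat > mv.py <<'E'
from h import *
from scipy.spatial.transform import Rotation as Ro
def plan(head=(.4717,.3405,.075),yaw=.312,zt=None):
    s=bot.read_state();R=Ro.from_rotvec(s['tcp_rot']).as_matrix();p=s['tool_pos']
    print('t',round(s['time'],2),'p',p.round(4),'toolz',R[:,2].round(4),'q',s['q'].round(2),'w',s['width'],'F',s['wrist_force'].round(1),'g',s['grip_force'])
    t=np.array([head[0],head[1],zt])
    a=np.arctan2(R[1,1],R[0,1]);b=yaw+np.pi/2
    d=(b-a+np.pi/2)%np.pi-np.pi/2   # world-z turn
    print('tool delta mm (tool axes now)',(R.T@(t-p)*1000).round(1),'turn about tool z',round(-d,3))
    return s,R
if __name__=='__main__': plan(zt=.405)
E
python3 mv.py
```

```text
t 0.15 p [0.2018 0.6438 0.4036] toolz [-6.0e-04 -1.7e-03 -1.0e+00] q [ 1.23  0.26  1.61  0.    1.27 -0.04] w 0.9994044336867571 F [-0.   0.2 -0.6] g 0.0
tool delta mm (tool axes now) [-348.2 -208.7   -1. ] turn about tool z -0.616
```

>>> drive_tool(
  increments=[
    {"delta_pos":[-29,-17.4,0],"turn":0,"jaw":1},
    {"delta_pos":[-29,-17.4,0],"turn":0,"jaw":1},
    {"delta_pos":[-29,-17.4,0],"turn":0,"jaw":1},
    {"delta_pos":[-29,-17.4,0],"turn":0,"jaw":1},
    {"delta_pos":[-29,-17.4,0],"turn":0,"jaw":1},
    {"delta_pos":[-29,-17.4,0],"turn":0,"jaw":1},
    {"delta_pos":[-29,-17.4,0],"turn":0,"jaw":1},
    {"delta_pos":[-29,-17.4,0],"turn":0,"jaw":1},
  ],
)

```text
time: 0.82
tool_pos: [0.3824, 0.4404, 0.4044]
tcp_rot: [-0.475, -3.105, 0.001]
wrist_force: [0.7, 0.3, 0.5]
width: 0.999
grip_force: 0.0
```

>>> drive_tool(
  increments=[
    {"delta_pos":[-29,-17.4,0],"turn":0,"jaw":1},
    {"delta_pos":[-29,-17.4,0],"turn":0,"jaw":1},
    {"delta_pos":[0,0,0],"turn":-0.12,"jaw":1},
    {"delta_pos":[0,0,0],"turn":-0.12,"jaw":1},
    {"delta_pos":[0,0,0],"turn":-0.12,"jaw":1},
    {"delta_pos":[0,0,0],"turn":-0.12,"jaw":1},
    {"delta_pos":[0,0,0],"turn":-0.12,"jaw":1},
    {"delta_pos":[0,0,0],"turn":0,"jaw":1},
  ],
)

```text
time: 1.48
tool_pos: [0.4265, 0.3911, 0.4043]
tcp_rot: [0.468, -3.106, 0.001]
wrist_force: [-0.1, 0.3, 0.1]
width: 0.997
grip_force: 0.0
```

Run:
```python
from mv import *
s,R=plan(zt=.34)
c=snap('wrist','w2.png')
# predicted pixels of bracket features
from fit import W
v=[.48858,.28817,.31178]
P=W(v,[(-10,55,75),(10,55,75),(-28,100,99),(28,100,99),(-38,100,99),(-28,-100,99),(28,-100,99)])
H=c['hand_eye'];f=192/np.tan(np.radians(c['fovy']/2))
pt=(P-s['tool_pos'])@R; pc=(pt-H[:3,3])@H[:3,:3]
print((f*pc[:,:2]/pc[:,2:]+[c['cx'],c['cy']]).round(0))
```

```text
t 1.48 p [0.4265 0.3911 0.4043] toolz [-6.e-04 -5.e-04 -1.e+00] q [ 0.7   0.08  1.81 -0.    1.24 -1.17] w 0.9967622343276893 F [-0.1  0.3  0.1] g 0.0
tool delta mm (tool axes now) [-28.3 -61.6  64.3] turn about tool z -0.013
[[201. 193.]
 [202. 209.]
 [238. 183.]
 [240. 232.]
 [238. 174.]
 [ 46. 185.]
 [ 59. 234.]]
```

View pics/w2.png

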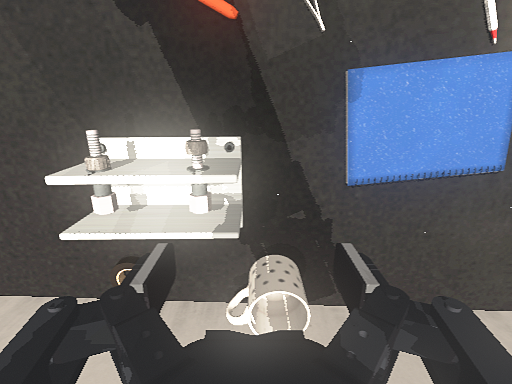

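The wrist view shows the head at about (200,203) against a predicted (201,201), and the gap edges match within 1–2 px. I'll move above the head.

>>> drive_tool(
  increments=[
    {"delta_pos":[-14,-30,0],"turn":-0.013,"jaw":1},
    {"delta_pos":[-14,-31,0],"turn":0,"jaw":1},
    {"delta_pos":[0,0,35],"turn":0,"jaw":1},
    {"delta_pos":[0,0,35],"turn":0,"jaw":1},
    {"delta_pos":[0,0,30],"turn":0,"jaw":0.2},
    {"delta_pos":[0,0,0],"turn":0,"jaw":0.2},
    {"delta_pos":[0,0,0],"turn":0,"jaw":0.2},
    {"delta_pos":[0,0,0],"turn":0,"jaw":0.2},
  ],
)

```text
time: 2.2
tool_pos: [0.472, 0.342, 0.3062]
tcp_rot: [-0.482, 3.103, 0.001]
wrist_force: [-0.2, -0.4, 0.2]
width: 0.596
grip_force: 0.0
```

Run:
```python
from mv import *
s,R=plan(zt=.23)
c=snap('wrist','w3.png')
from fit import W
v=[.48858,.28817,.31178]
P=W(v,[(-10,55,75),(10,55,75),(-28,100,99),(28,100,99),(-38,100,99),(-28,-100,99),(28,-100,99)])
H=c['hand_eye'];f=192/np.tan(np.radians(c['fovy']/2))
pt=(P-s['tool_pos'])@R; pc=(pt-H[:3,3])@H[:3,:3]
print((f*pc[:,:2]/pc[:,2:]+[c['cx'],c['cy']]).round(0))
```

```text
t 2.2 p [0.472  0.342  0.3062] toolz [ 0.0015  0.001  -1.    ] q [ 0.58  0.17  1.91  0.    1.06 -1.29] w 0.5956715078207149 F [-0.2 -0.4  0.2] g 0.0
tool delta mm (tool axes now) [ 0.9 -1.3 76.2] turn about tool z -0.004
[[253. 196.]
 [253. 220.]
 [320. 182.]
 [315. 256.]
 [321. 168.]
 [ 20. 183.]
 [ 41. 257.]]
```

View pics/w3.png

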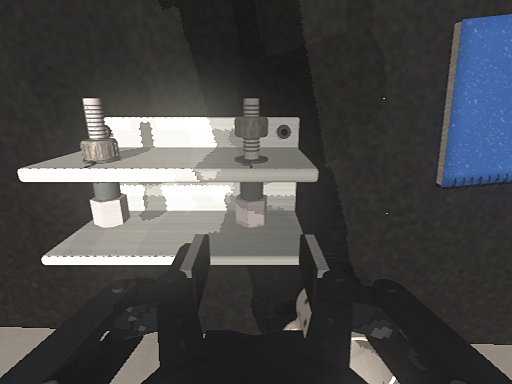

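The close view shows the head at about (251,211), against a predicted (253,208), midway between the fingers and inside the gap. I'll descend.

>>> drive_tool(
  increments=[
    {"delta_pos":[0.9,-1.8,0],"turn":-0.004,"jaw":0.2},
    {"delta_pos":[0,0,15],"turn":0,"jaw":0.2},
    {"delta_pos":[0,0,15],"turn":0,"jaw":0.2},
    {"delta_pos":[0,0,15],"turn":0,"jaw":0.2},
    {"delta_pos":[0,0,15],"turn":0,"jaw":0.2},
    {"delta_pos":[0,0,15],"turn":0,"jaw":0.2},
    {"delta_pos":[0,0,0],"turn":0,"jaw":0.2},
    {"delta_pos":[0,0,0],"turn":0,"jaw":0.2},
  ],
)

```text
time: 2.92
tool_pos: [0.4714, 0.3397, 0.2306]
tcp_rot: [-0.49, 3.103, 0.0]
wrist_force: [-0.0, 0.4, 0.6]
width: 0.592
grip_force: 0.0
```

>>> drive_tool(
  grip_force=25,
  increments=[
    {"delta_pos":[0,0,0],"turn":0,"jaw":-1},
    {"delta_pos":[0,0,0],"turn":0,"jaw":-1},
    {"delta_pos":[0,0,0],"turn":0,"jaw":-1},
    {"delta_pos":[0,0,0],"turn":0,"jaw":-1},
    {"delta_pos":[0,0,0],"turn":0,"jaw":-1},
    {"delta_pos":[0,0,0],"turn":0,"jaw":-1},
  ],
)

```text
time: 3.42
tool_pos: [0.4721, 0.3397, 0.2317]
tcp_rot: [-0.489, 3.1, 0.001]
wrist_force: [0.3, -3.0, 7.0]
width: 0.269
grip_force: 24.5
```

Run:
```python
from mv import *
plan(zt=.23)
c=snap('scene','s2.png');cc=snap('wrist','w4.png')
a=cv2.imread('pics/scene.png')[205:275,180:280];b=cv2.imread('pics/s2.png')[205:275,180:280];w=cv2.imread('pics/w4.png')[60:320,120:400]
z=lambda i:cv2.resize(i,(400,280),interpolation=cv2.INTER_CUBIC)
cv2.imwrite('pics/z2.png',np.vstack([np.hstack([z(a),z(b)]),np.hstack([cv2.resize(w,(400,300)),np.zeros((300,400,3),np.uint8)])]))
```

```text
t 3.42 p [0.4721 0.3397 0.2317] toolz [ 0.0028  0.0012 -1.    ] q [ 0.58  0.25  1.96 -0.    0.92 -1.3 ] w 0.2688656351263574 F [ 0.3 -3.   7. ] g 24.517101533710957
tool delta mm (tool axes now) [0.2 0.9 1.7] turn about tool z 0.001
```

View pics/z2.png

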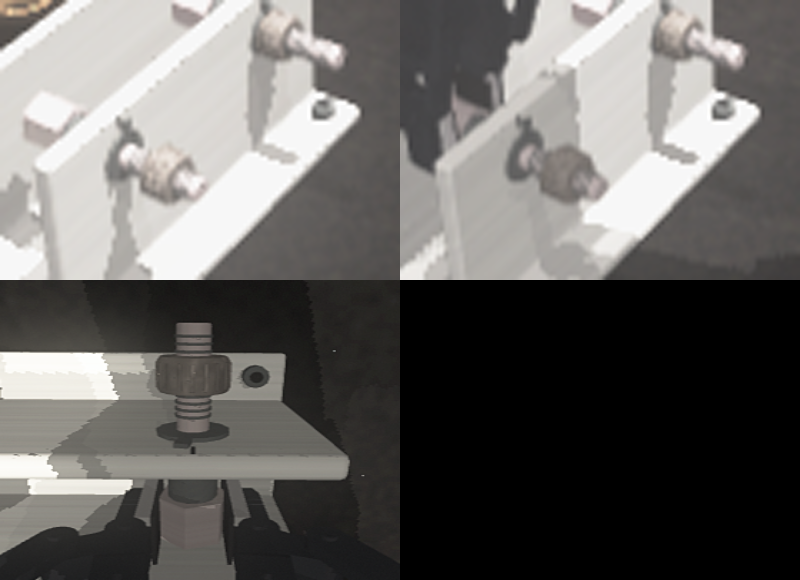

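Scene and wrist crops: the fingers straddle the head, but the pointer tip at (183,443) still leans left of the plate mark at (193,450). I'll squeeze harder and work it up and down so the flats align.

>>> drive_tool(
  grip_force=55,
  increments=[
    {"delta_pos":[0,0,0],"turn":0,"jaw":-1},
    {"delta_pos":[0,0,0],"turn":0,"jaw":-1},
    {"delta_pos":[0,0,1.5],"turn":0,"jaw":-1},
    {"delta_pos":[0,0,1.5],"turn":0,"jaw":-1},
    {"delta_pos":[0,0,0],"turn":0,"jaw":-1},
  ],
)

```text
time: 3.93
tool_pos: [0.4723, 0.3397, 0.2317]
tcp_rot: [-0.49, 3.101, 0.001]
wrist_force: [-8.0, -8.2, 24.9]
width: 0.255
grip_force: 55.2
```

>>> drive_tool(
  increments=[
    {"delta_pos":[0,0,-1.5],"turn":0,"jaw":-1},
    {"delta_pos":[0,0,-1.5],"turn":0,"jaw":-1},
    {"delta_pos":[0,0,-1.5],"turn":0,"jaw":-1},
    {"delta_pos":[0,0,0],"turn":0,"jaw":-1},
  ],
)

```text
time: 4.27
tool_pos: [0.4721, 0.3396, 0.232]
tcp_rot: [-0.489, 3.1, 0.001]
wrist_force: [5.0, -1.5, 2.0]
width: 0.255
grip_force: 55.1
```

Run:
```python
from mv import *
plan(zt=.23)
cc=snap('wrist','w5.png')
w3=cv2.imread('pics/w3.png')[125:175,210:290];w4=cv2.imread('pics/w4.png')[140:200,210:290];w5=cv2.imread('pics/w5.png')[140:200,210:290]
w=cv2.imread('pics/w5.png')[180:280,190:320]
z=lambda i:cv2.resize(i,(400,300),interpolation=cv2.INTER_CUBIC)
cv2.imwrite('pics/z3.png',np.vstack([np.hstack([z(w3),z(w4)]),np.hstack([z(w5),z(w)])]))
```

```text
t 4.27 p [0.4721 0.3396 0.232 ] toolz [ 0.003   0.0012 -1.    ] q [ 0.58  0.25  1.96 -0.    0.92 -1.3 ] w 0.254908233850209 F [ 5.  -1.5  2. ] g 55.14437634497881
tool delta mm (tool axes now) [0.1 1.  2. ] turn about tool z 0.001
```

View pics/z3.png

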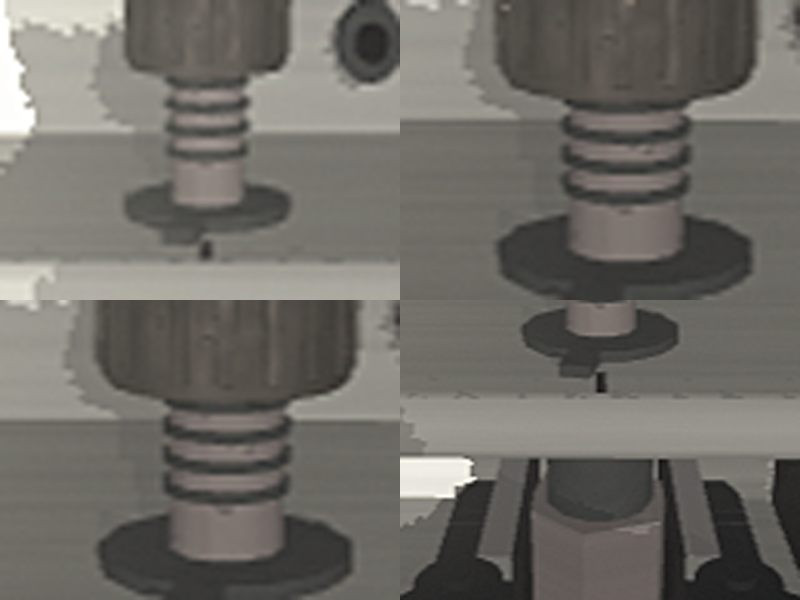

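Wrist crop (lower right): the pointer at (577,367) still leans against the mark at (600,382), so the grip has jammed on the corners with friction. I'll measure the lean numerically on the washer plane.

```bash
cat > ang.py <<'E'
from mv import *
from fit import W
v=[.48858,.28817,.31178]
def ang(img,c,s,show=False):
    R=Ro.from_rotvec(s['tcp_rot']).as_matrix();H=c['hand_eye'];f=192/np.tan(np.radians(c['fovy']/2))
    th=np.arange(-.9,.9,.02);r=np.arange(9,22,.5)   # lean toward -y positive
    T,Q=np.meshgrid(th,r)
    L=np.stack([np.full(T.shape,-39.),55-Q*np.sin(T),75+Q*np.cos(T)],-1).reshape(-1,3)
    pc=(((W(v,L)-s['tool_pos'])@R)-H[:3,3])@H[:3,:3]
    px=(f*pc[:,:2]/pc[:,2:]+[c['cx'],c['cy']]).astype(np.float32)
    g=cv2.cvtColor(img,cv2.COLOR_BGR2GRAY)
    P=cv2.remap(g,px[:,0].reshape(T.shape),px[:,1].reshape(T.shape),cv2.INTER_LINEAR)
    if show:
        print(np.c_[r,P[:,::4]].astype(int))
    return th,r,P
if __name__=='__main__':
    s=bot.read_state();c=bot.read_camera('wrist');img=cv2.cvtColor(c['pixels'],cv2.COLOR_RGB2BGR)
    plan(zt=.23);np.set_printoptions(linewidth=200);print((np.arange(-.9,.9,.08)*100).astype(int))
    ang(img,c,s,True)
E
python3 ang.py
```

```text
t 4.37 p [0.4721 0.3397 0.232 ] toolz [ 0.0026  0.001  -1.    ] q [ 0.58  0.25  1.96 -0.    0.92 -1.3 ] w 0.25847964420181757 F [ 5.  -1.5  3.1] g 55.25792866945267
tool delta mm (tool axes now) [0.2 0.9 2. ] turn about tool z 0.001
[-90 -82 -74 -66 -58 -50 -42 -34 -26 -18 -10  -2   5  13  21  29  37  45  53  61  69  77  85]
[[  9  60  62  61  63  66  67  64  64  65  68  68  68  68  62  55  56  54  57  57  58  57  56  58]
 [  9  64  66  65  66  72  69  69  71  71  73  72  72  72  62  56  57  56  58  57  58  61  58  57]
 [ 10  68  67  67  68  70  70  72  73  71  72  72  72  73  61  56  57  57  57  57  62  66  61  57]
 [ 10  66  67  67  67  67  69  71  72  72  71  71  72  74  60  56  57  56  57  57  66  69  67  62]
 [ 11  61  64  64  65  67  67  68  70  72  71  70  71  72  59  57  58  56  57  59  70  69  70  65]
 [ 11  64  62  63  62  65  63  66  68  70  70  70  70  70  58  57  57  56  56  60  70  68  68  67]
 [ 12  84  77  71  65  69  60  68  65  68  69  69  69  69  57  57  57  57  57  60  66  61  67  68]
 [ 12 106  95  95  81  78  74  73  64  70  71  71  71  70  55  57  57  57  57  6
[... 1101 characters left out ...]
4 104]
 [ 18 103 102 103 103 104 104 103 102 102 102 103 104  41  67  70  69  84 104 105 105 105 104 104]
 [ 19 103 102 103 104 105 104 102 102 103 103 103 106  36  68  67  68  94 103 104 105 106 105 104]
 [ 19 103 102 103 104 104 103 102 102 103 104 104 107  33  67  64  71 101 103 103 106 105 106 103]
 [ 20 103 102 104 105 103 102 102 103 104 105 106 108  33  81  73  74 105 103 104 105 105 106 104]
 [ 20 102 104 104 104 102 102 103 104 106 105 107 108  33  96  94  84 105 103 103 105 105 106 105]
 [ 21 102 103 104 103 102 103 105 106 108 105 107 108  32 101 113 101 105 104 103 104 106 106 106]
 [ 21 101 104 104 103 102 103 106 107 107 106 107 108  32 106 110 112 107 105 104 104 105 106 107]]
```

The lean reads about 0.25, with the plate mark at about 0.06. So roll it: press with the +y finger only, drag it down, then close.

```bash
cat > a.py <<'E'
from ang import *
def lean(img,c,s):
    th,r,P=ang(img,c,s)
    k=P[(r>=15.5)&(r<=17.5)].mean(0); d=np.clip(100-k,0,None); d[d<15]=0
    return (d*th).sum()/d.sum(), (th[d>0].min(),th[d>0].max()), th[P[r>=20.5].mean(0)<60]
s=bot.read_state();c=bot.read_camera('wrist');img=cv2.cvtColor(c['pixels'],cv2.COLOR_RGB2BGR);plan(zt=.23)
print(lean(img,c,s))
E
python3 a.py
python3 - <<'E'
import sys;sys.path.insert(0,'.')
E
```

```text
t 4.42 p [0.4722 0.3397 0.2319] toolz [ 2.5e-03  8.0e-04 -1.0e+00] q [ 0.58  0.25  1.96 -0.    0.92 -1.3 ] w 0.2560775919198441 F [ 4.6 -2.3  2.9] g 55.28254184871912
tool delta mm (tool axes now) [0.2 0.9 1.9] turn about tool z 0.001
(np.float64(0.265893172974886), (np.float64(0.10000000000000087), np.float64(0.44000000000000117)), array([0.04, 0.06]))
```

>>> drive_tool(
  increments=[
    {"delta_pos":[0,0,-2],"turn":0,"jaw":-0.3},
    {"delta_pos":[0,0,0],"turn":0,"jaw":-0.3},
    {"delta_pos":[0,0,0],"turn":0,"jaw":-0.3},
    {"delta_pos":[0,-2,0],"turn":0,"jaw":-0.3},
    {"delta_pos":[0,-2,0],"turn":0,"jaw":-0.3},
    {"delta_pos":[0,-2,0],"turn":0,"jaw":-0.3},
    {"delta_pos":[0,0,0],"turn":0,"jaw":-0.3},
  ],
)

```text
time: 5.0
tool_pos: [0.4719, 0.3352, 0.2327]
tcp_rot: [0.487, -3.102, -0.007]
wrist_force: [-4.8, 9.7, -2.1]
width: 0.35
grip_force: 5.3
```

```bash
python3 a.py
```

```text
t 5.05 p [0.4719 0.3353 0.2327] toolz [-0.0025  0.004  -1.    ] q [ 0.57  0.25  1.97  0.01  0.93 -1.31] w 0.3492071076662375 F [-4.1 11.1 -2.9] g 5.145901129581034
tool delta mm (tool axes now) [-1.4  5.   2.7] turn about tool z -0.0
(np.float64(0.26714447378347894), (np.float64(0.12000000000000088), np.float64(0.42000000000000115)), array([0.04, 0.06, 0.08]))
```

>>> drive_tool(
  increments=[
    {"delta_pos":[0,-2,0],"turn":0,"jaw":-0.3},
    {"delta_pos":[0,-2,0],"turn":0,"jaw":-0.3},
    {"delta_pos":[0,0,1.5],"turn":0,"jaw":-0.3},
    {"delta_pos":[0,0,1.5],"turn":0,"jaw":-0.3},
    {"delta_pos":[0,0,1.5],"turn":0,"jaw":-0.3},
    {"delta_pos":[0,0,0],"turn":0,"jaw":-0.3},
  ],
)

```text
time: 5.55
tool_pos: [0.4725, 0.3338, 0.2303]
tcp_rot: [0.487, -3.102, -0.014]
wrist_force: [-12.6, 16.9, 6.3]
width: 0.351
grip_force: 9.7
```

```bash
python3 a.py
```

```text
t 5.6 p [0.4725 0.3338 0.2302] toolz [-0.0031  0.0086 -1.    ] q [ 0.57  0.25  1.97  0.01  0.92 -1.32] w 0.3504371539081333 F [-12.1  16.5   7. ] g 9.649239086684247
tool delta mm (tool axes now) [-1.3  6.6  0.3] turn about tool z -0.001
(np.float64(0.09259776536312934), (np.float64(-0.03999999999999926), np.float64(0.22000000000000097)), array([0.04, 0.06, 0.08]))
```

The head rolled to 0.09, and the mark is at 0.06, so it is nearly upright. Closing on it while keeping the +y finger pressed.

>>> drive_tool(
  grip_force=80,
  increments=[
    {"delta_pos":[0,0.9,0.3],"turn":0,"jaw":-0.35},
    {"delta_pos":[0,0.9,0],"turn":0,"jaw":-0.4},
    {"delta_pos":[0,0.9,0],"turn":0,"jaw":-0.45},
    {"delta_pos":[0,0.9,0],"turn":0,"jaw":-0.5},
    {"delta_pos":[0,0,0],"turn":0,"jaw":-1},
    {"delta_pos":[0,0,0],"turn":0,"jaw":-1},
    {"delta_pos":[0,0,0],"turn":0,"jaw":-1},
  ],
)

```text
time: 6.18
tool_pos: [0.4713, 0.3375, 0.2309]
tcp_rot: [0.487, -3.102, -0.015]
wrist_force: [-13.9, 17.0, 11.6]
width: 0.24
grip_force: 78.0
```

```bash
python3 a.py
```

```text
t 6.23 p [0.4714 0.3375 0.2309] toolz [-0.003   0.0095 -1.    ] q [ 0.58  0.25  1.97  0.01  0.92 -1.31] w 0.2393585828985815 F [-13.3  16.4  11.7] g 78.04338033311069
tool delta mm (tool axes now) [-1.2  2.7  0.9] turn about tool z -0.001
(np.float64(0.093013228809408), (np.float64(-0.03999999999999926), np.float64(0.22000000000000097)), array([0.04, 0.06, 0.08]))
```

Gripped at 78 N and still 0.09, which is about 0.02 relative to the mark after the small lateral bias. I'll let it settle and take one last look.

>>> drive_tool(
  increments=[
    {"delta_pos":[0,0,0],"turn":0,"jaw":-1},
    {"delta_pos":[0,0,0],"turn":0,"jaw":-1},
    {"delta_pos":[0,0,0],"turn":0,"jaw":-1},
    {"delta_pos":[0,0,0],"turn":0,"jaw":-1},
    {"delta_pos":[0,0,0],"turn":0,"jaw":-1},
    {"delta_pos":[0,0,0],"turn":0,"jaw":-1},
  ],
)

```text
time: 6.73
tool_pos: [0.4714, 0.3375, 0.2309]
tcp_rot: [0.487, -3.102, -0.015]
wrist_force: [-14.1, 15.5, 11.4]
width: 0.241
grip_force: 78.0
```

```bash
python3 a.py
python3 - <<'E'
from h import *
snap('wrist','w6.png');i=cv2.imread('pics/w6.png')[150:290,170:340];cv2.imwrite('pics/z4.png',cv2.resize(i,None,fx=4,fy=4,interpolation=cv2.INTER_CUBIC))
E
```

```text
t 6.78 p [0.4714 0.3375 0.2309] toolz [-0.0029  0.0095 -1.    ] q [ 0.58  0.25  1.97  0.01  0.92 -1.31] w 0.23604142480503604 F [-14.1  16.1  11.1] g 78.04252264089882
tool delta mm (tool axes now) [-1.2  2.7  0.9] turn about tool z -0.001
(np.float64(0.09261961155850397), (np.float64(-0.03999999999999926), np.float64(0.22000000000000097)), array([0.04, 0.06, 0.08]))
```

View pics/z4.png

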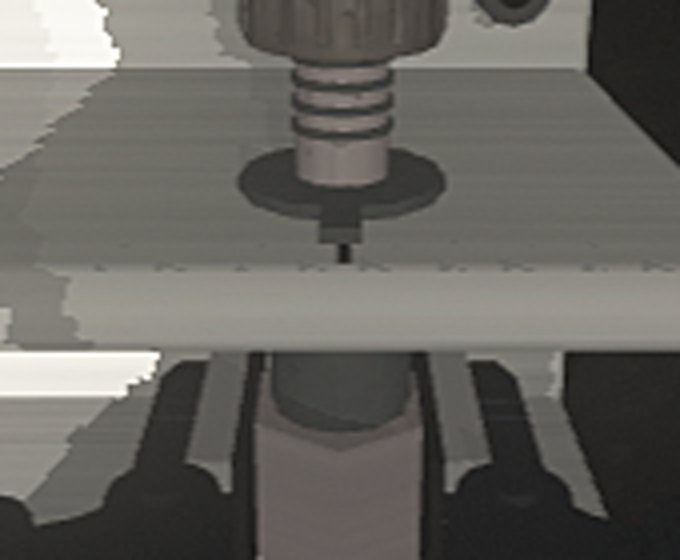

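The pointer at (341,235) is in line with the plate mark at (344,252), the head's top corner is central and the pads lie flush. Handing in.

```bash
python3 -c "
from workcell import bot
print(bot.finish_job())"
```

```text
the job is handed in; nothing more can be done
None
```

I handed the job in with the loose bolt's head gripped at 78 N, its pointer within about 0.03 rad of upright and steady, and nothing else on the bench touched; the hand-in call returned no verdict.

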